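# Line up the pantry things by height

## Robot

A 6-joint arm with a two-finger parallel gripper is mounted at the origin on a cart in front of the work surface, level with it; the furniture and walls round the work are solid. World frame = base frame: x ahead of the robot, y to its left, z up, the work surface at z = 0. Lengths are in m, angles in rad, forces in N, time in s.
With the tool pointing down it reaches from about 0.35 to 0.875 m from the base axis. Payload 4.2 kg.
Tool frame: the origin (TCP) lies at the very end of the fingers, on their centre line; the grasp point (between the pads) lies manip.tcp_to_grasp behind it (manip.tcp_to_grasp is the distance from the TCP to the grasp point, in m); z points along the fingers, y is the line along which they close (so a half turn about z gives the same grasp; the last joint's range is limited). The gripper opens to 87 mm and grips with 3 to 60 N. Pads are 19 mm wide; open, the fingers measure 117 mm over their backs; the gripper's body (75 mm by 190 mm) begins 51 mm behind the grasp point.
Start: joints at [1.515, 0.385, 0.008, 0, -1.194, -0.259], TCP at [0.193, 0.594, 0.201] pointing down, gripper open.
Joint ranges: [-3.14, 3.14], [-1.21, 2.06], [-1.07, 1.41], [-3.16, 2.05], [-2.99, -0.16], [-3.1, 3.1]. Speed limits (rad/s): [2.79, 2.79, 3.14, 3.14, 3.14, 3.14].

## Interface

Orientations are given as a unit quaternion [w, x, y, z].
In Python, from workcell import manip gives the robot as it stands.
- The arm moves only by the shell command python3 -m handwheel 'ROWS'. ROWS is text: rows parted by semicolons, each of 5 numbers parted by spaces: the opening, from 0 (shut) to 1 (fully open), then the shift along the world's x, y, z in mm, then the turn about the world's z in rad. In form: gripper tx ty tz twist; .... A call has 1 to 5 rows; each row shifts and turns the commanded pose from where the row before left it; what a row does not reach is not made up. A row lasts 1/10 s, in which the tool goes at most 50 mm and 8.59 degrees, less where a joint would pass 70% of its speed; a pose out of reach is approached as far as the arm can. A call with a gripper value outside its range is refused whole. The fingers move at their own pace and stop on an object; the grip force is fixed at half the most. Time passes only in rows, so rows that do not move let the fingers close. It gives the time, the measured TCP pose, the force, the opening and the grip force at its end, in the units of the state.
- manip.sense(): the state, without advancing time (a new reading comes with each control period).
- manip.capture(name): name is "scene" or "top"; returns the picture (400x640x3 uint8, red, green, blue); there is no depth.
- manip.camera_info(name): a dict with "fx", "fy", "cx", "cy" (pixels), "camera_from_world" (4x4, takes a point from world to camera coordinates). Camera axes: x right, y down, z forward; pixel columns grow to the right and rows downward; lengths in m; the calibration is good to about 2 mm. A picture is of the moment at which its call begins. camera_info takes no time and is no camera call.
- manip.finish_job(): hands the job in; it is judged then, once.
The state is a dict: "t": time; "joint_pos": joint angles; "qd": joint speeds; "effort": joint torques, N m; "position": TCP position; "ee_rot": TCP orientation; "ft_force": force on the tool from outside, world axes, zero at the start; "ft_torque": the same for the moment, N m; "width": finger opening in m; "finger_force": force on a finger pad.
Only numpy, scipy, OpenCV 4.12 (cv2) and the standard library are available. Lean on these libraries where they do the work, as an engineer would, in place of code of your own. Each camera call takes 0.05 s, during which the arm holds its last target. There are 200 camera calls.

## Task

Line up the pepper mill, the two jars and the tin in order of height on the four cork mats, one upright on the middle of each mat: the tallest on the mat next to the mug, stepping down to the shortest on the mat next to the roll of tape. Set each one down gently without dropping it or tipping it over, and leave the mug and the tape where they are.

Things in the scene. Friction and masses are not known exactly. Their poses are not given: they have to be found in the camera images.
- mill: turned wooden pepper mill, 170 mm tall, about 0.2 kg, the tallest of the four; foot 58 mm across, round head about 49 mm across between 123 and 159 mm up with a small metal knob (12 mm across) on top; nothing turns. Grip it round the head, about 138 mm up; stands loose on the bench, origin at the centre of its underside, z up along its axis
- tall_jar: glass jar with orange-yellow contents and a grey-white lid, 101 mm tall, 60 mm across, about 0.31 kg, the second tallest; can be gripped round the body about 65 mm up; stands loose on the bench, origin at the centre of its underside, z up along its axis
- short_jar: glass jar with pale contents and a dark brown, almost black lid, 90 mm tall, 60 mm across, about 0.32 kg, the third tallest; can be gripped round the body about 60 mm up; stands loose on the bench, origin at the centre of its underside, z up along its axis
- tin: closed food tin with a blue and yellow label, 72 mm tall, 57 mm across, about 0.18 kg, the shortest of the four; can be gripped round the body about 55 mm up; stands loose on the bench, origin at the centre of its underside, z up along its axis
- mat_a: one of four identical fixed cork mats in a straight row, 90 mm apart centre to centre: a disc 78 mm across and 4 mm thick, glued on a low light-wood strip (400x105x12 mm); origin at the centre of its underside, z up, so its top, where things stand, is 4 mm above the origin and 16 mm above the bench. Which mat has which place in the row changes from start to start
- mat_b: one of four identical fixed cork mats in a straight row, 90 mm apart centre to centre: a disc 78 mm across and 4 mm thick, glued on a low light-wood strip (400x105x12 mm); origin at the centre of its underside, z up, so its top, where things stand, is 4 mm above the origin and 16 mm above the bench. Which mat has which place in the row changes from start to start
- mat_c: one of four identical fixed cork mats in a straight row, 90 mm apart centre to centre: a disc 78 mm across and 4 mm thick, glued on a low light-wood strip (400x105x12 mm); origin at the centre of its underside, z up, so its top, where things stand, is 4 mm above the origin and 16 mm above the bench. Which mat has which place in the row changes from start to start
- mat_d: one of four identical fixed cork mats in a straight row, 90 mm apart centre to centre: a disc 78 mm across and 4 mm thick, glued on a low light-wood strip (400x105x12 mm); origin at the centre of its underside, z up, so its top, where things stand, is 4 mm above the origin and 16 mm above the bench. Which mat has which place in the row changes from start to start
- mug: green and white mug, 88 mm tall, 86 mm across, 120 mm with its handle; stands loose on the bench just beyond one end of the row of mats (either end), 125 mm along the row from the last mat's centre and 50 mm nearer the robot than the line of the mats, and marks the end where the tallest belongs; origin at the middle of its outline (handle included) at its underside, the handle along its -y
- tape: roll of tan adhesive tape lying flat, 104 mm across, 25 mm high, loose on the bench just beyond the other end of the row, 125 mm along the row from the last mat's centre and 50 mm nearer the robot than the line of the mats; marks the end where the shortest belongs; origin at the centre of its underside
Things that resemble listed ones, but are neither listed nor needed, are in the scene too. What is shaped like the mill but blue is not meant.

How it is judged:
By the outcome, as a careful person would: the job done as asked, in the order asked, and still so for the second after the job is handed in, with the robot touching nothing.
It also fails if it takes over 120 s, if anything falls off the work surface, if the arm or the gripper's body presses on something with over 40 N, if the wrist force passes 120 N, or if a joint passes its speed limit or range.

## Working session

There is one attempt and no reset: what is moved stays moved. The work goes in short steps, Python scripts to look and compute and a shell command to move; the robot and the scene stay as the last step left them, time stands still between calls to the robot, and variables do not carry over. Pictures are saved under pics/ and viewed, at most 14 in all, crops included, and the job is handed in when it is done.

```bash
mkdir -p pics
python3 - <<'E'
from workcell import manip
import cv2,numpy as np
np.set_printoptions(precision=4,suppress=True)
for n in("scene","top"):
    im=manip.capture(n); cv2.imwrite(f"pics/{n}0.png",im[:,:,::-1]); 
    c=manip.camera_info(n); print(n,c["fx"],c["fy"],c["cx"],c["cy"]); print(np.array(c["camera_from_world"]))
print(manip.tcp_to_grasp, manip.sense())
E
```

```text
scene 458.7995865289724 458.7995865289724 310.80872047377323 200.99210223367368
[[ 0.6501 -0.7596  0.0186 -0.1948]
 [-0.418  -0.3779 -0.8261  0.2884]
 [ 0.6345  0.5293 -0.5632  0.7792]
 [ 0.      0.      0.      1.    ]]
top 475.8320208682867 475.8320208682867 319.4327495463002 198.9283946115503
[[-0.022  -0.9995  0.0222  0.1403]
 [-0.9901  0.0187 -0.1393  0.4693]
 [ 0.1388 -0.025  -0.99    1.1529]
 [ 0.      0.      0.      1.    ]]
0.0187 {'t': 0.1, 'joint_pos': array([ 1.5146,  0.3855,  0.0068, -0.0004, -1.194 , -0.2586]), 'qd': array([-0.0003, -0.0003,  0.003 ,  0.0013, -0.0006, -0.0011]), 'effort': array([ -0.0003, -39.1688,  18.7937,   4.2319,   0.0135,  -0.0001]), 'position': array([0.1933, 0.5937, 0.2005]), 'ee_rot': array([ 0.001 ,  0.9876, -0.1568, -0.0001]), 'ft_force': array([-0.4788,  0.4296,  0.1021]), 'ft_torque': array([ 0.0092, -0.0323,  0.0261]), 'finger_force': 0.0, 'width': 0.08705363712109138}
```

View pics/scene0.png

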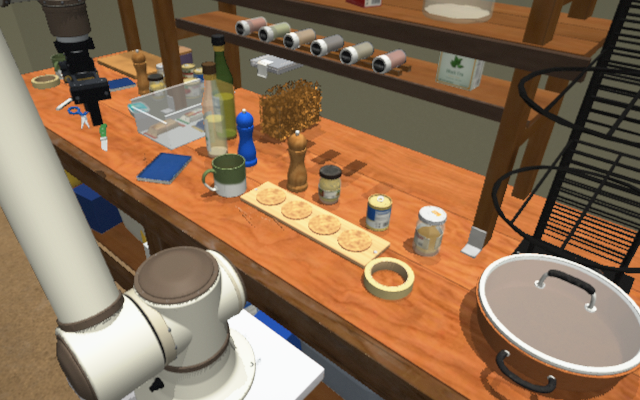

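View pics/top0.png

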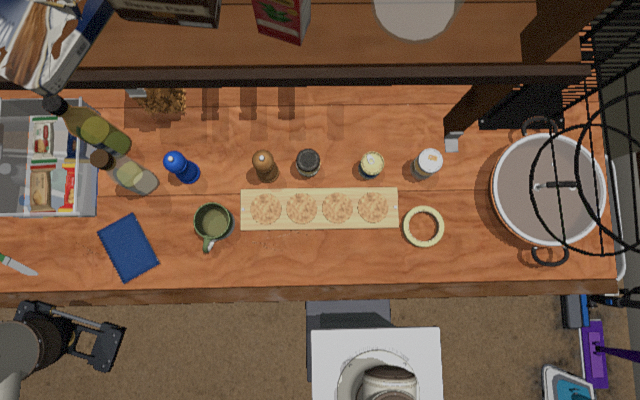

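The two views show the wooden mill at top (265,165), dark-lid jar (308,160), tin (372,165), white-lid jar (428,163), mats (265–373,207), mug (212,222) and tape (423,227). The lookalikes are a blue mill at top (180,165) and another wooden mill with jars far back at scene (140,70). The near set fits the description, so I'll confirm it in crops.

```bash
cat > h.py <<'E'
import numpy as np,cv2
from workcell import manip
np.set_printoptions(precision=4,suppress=True)
def ray(n,uv):
    c=manip.camera_info(n);T=np.array(c["camera_from_world"]);R=T[:3,:3]
    o=-R.T@T[:3,3]; d=R.T@np.array([(uv[0]-c["cx"])/c["fx"],(uv[1]-c["cy"])/c["fy"],1]); return o,d
def plane(n,uv,z):
    o,d=ray(n,uv); return o+d*(z-o[2])/d[2]
def proj(n,p):
    c=manip.camera_info(n);q=np.array(c["camera_from_world"])@np.append(p,1)
    return np.array([c["fx"]*q[0]/q[2]+c["cx"],c["fy"]*q[1]/q[2]+c["cy"]])
E
python3 - <<'E'
from h import *
a=cv2.imread("pics/top0.png")[140:250,240:450];b=cv2.imread("pics/scene0.png")[120:270,230:460]
cv2.imwrite("pics/c1.png",cv2.resize(a,None,fx=3.8,fy=3.8,interpolation=2))
cv2.imwrite("pics/c2.png",cv2.resize(b,None,fx=3.45,fy=3.45,interpolation=2))
for n,uv,z in[("mill",(265,160),.165),("sj",(308,159),.09),("tin",(372,163),.072),("tj",(430,160),.101)]: print(n,plane("top",uv,z))
hsv=cv2.cvtColor(cv2.imread("pics/top0.png"),cv2.COLOR_BGR2HSV)
print("strip hsv",hsv[225,250],hsv[225,390],"tape",hsv[226,407],"bench",hsv[250,300],"mat",hsv[207,301])
print("scene mill far base",plane("scene",(141,95),0))
E
```

```text
mill [0.543  0.2532 0.165 ]
sj [0.5607 0.1573 0.09  ]
tin [0.5522 0.0018 0.072 ]
tj [ 0.5508 -0.1329  0.101 ]
strip hsv [ 18  78 197] [ 20  73 198] tape [ 29  52 195] bench [ 11 140 167] mat [ 21  82 195]
scene mill far base [0.6332 1.1601 0.    ]
```

View pics/c1.png

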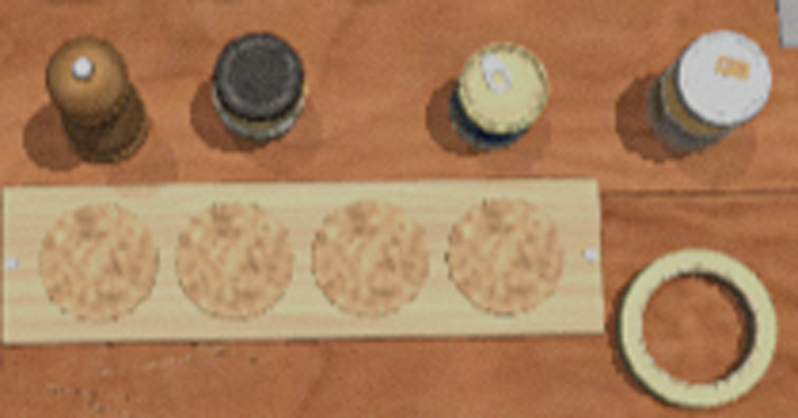

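View pics/c2.png

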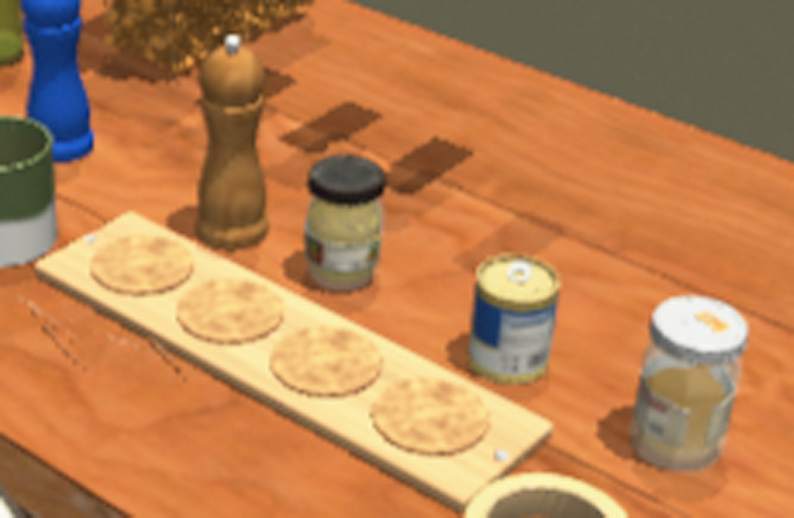

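The crops confirm the set. The knobbed brown mill is at (83,67) in the top crop, the dark-lid pale jar at (261,77), the blue/yellow tin at (504,87) and the white-lid orange-content jar at (725,78). The mats are at x = 98…505, y ≈ 260, with the mug at the left end of the row and the tape at the right. Next I'll cast rays from both views.

Run:
```python
from h import *
T=lambda x,y:((x+.5)/3.8-.5+240,(y+.5)/3.8-.5+140)
S=lambda x,y:((x+.5)/3.45-.5+230,(y+.5)/3.45-.5+120)
D=[("mill",(83,67),(233,42),.168),("sj",(260,77),(347,172),.09),("tin",(504,87),(516,273),.072),("tj",(725,78),(699,322),.101),
("m1",(98,261),(142,263),.016),("m2",(235,261),(230,309),.016),("m3",(371,258),(326,359),.016),("m4",(505,257),(431,414),.016),("s1",(12,264),(90,240),.012),("s2",(590,255),(501,456),.012)]
for n,t,s,z in D:
    a=plane("top",T(*t),z);b=plane("scene",S(*s),z)
    (o,d),(p,e)=ray("top",T(*t)),ray("scene",S(*s))
    k=np.linalg.lstsq(np.c_[d,-e],p-o,rcond=None)[0]; tri=(o+k[0]*d+p+k[1]*e)/2
    print(n,a[:2],b[:2],"tri",tri)
# strip outline
im=cv2.imread("pics/top0.png");h=cv2.cvtColor(im,cv2.COLOR_BGR2HSV)
m=cv2.inRange(h,(14,40,150),(30,125,255));m[:,400:]=0;m[:185]=0;m[:,:235]=0
c=max(cv2.findContours(m,0,2)[0],key=cv2.contourArea);bx=cv2.boxPoints(cv2.minAreaRect(c))
q=np.array([plane("top",u,.012)[:2] for u in bx]);print(bx,q,q.mean(0))
```

```text
mill [0.5487 0.2607] [0.5445 0.2594] tri [0.5484 0.2616 0.166 ]
sj [0.5585 0.1572] [0.5596 0.1596] tri [0.5578 0.1576 0.0917]
tin [0.5534 0.0011] [0.5552 0.0058] tri [0.5518 0.0025 0.0754]
tj [ 0.5504 -0.1339] [ 0.5483 -0.1331] tri [ 0.55   -0.1333  0.1004]
m1 [0.453  0.2662] [0.4497 0.2661] tri [0.4523 0.2672 0.0143]
m2 [0.4512 0.1759] [0.4496 0.1765] tri [0.4507 0.1765 0.0155]
m3 [0.4515 0.0858] [0.4496 0.0867] tri [0.4509 0.0865 0.0155]
m4 [ 0.4504 -0.0032] [ 0.4494 -0.0037] tri [ 0.4504 -0.0032  0.0151]
s1 [0.4526 0.3233] [0.4498 0.323 ] tri [0.4521 0.3242 0.0105]
s2 [ 0.4512 -0.0605] [ 0.449  -0.0603] tri [ 0.4508 -0.0601  0.0109]
[[239.3244 188.4613]
 [397.6471 185.8226]
 [398.3433 227.5943]
 [240.0206 230.233 ]] [[ 0.5053  0.3321]
 [ 0.5047 -0.07  ]
 [ 0.3981 -0.0669]
 [ 0.3996  0.3302]] [0.4519 0.1313]
```

```bash
python3 - <<'E'
from h import *
for r in (80,92):
  for z in(.2,.3,.4,.5,.6):
    p=plane("top",(320,r),z);print(r,z,p[:2],proj("scene",p))
E
python3 -m handwheel '1 0 0 40 0;1 0 0 40 0;1 0 0 30 0;1 30 -30 0 -0.12;1 30 -30 0 -0.12'
```

```text
80 0.2 [0.7135 0.1278] [378.7265 114.6638]
80 0.3 [0.6731 0.131 ] [372.5057  80.653 ]
80 0.4 [0.6326 0.1343] [365.3119  41.3226]
80 0.5 [0.5922 0.1375] [356.8975  -4.6813]
80 0.6 [0.5518 0.1407] [346.923  -59.2147]
92 0.2 [0.6859 0.1284] [372.4984 117.8323]
92 0.3 [0.6482 0.1316] [366.4062  83.2283]
92 0.4 [0.6105 0.1348] [359.3688  43.2555]
92 0.5 [0.5728 0.1379] [351.1476  -3.4407]
92 0.6 [0.5351 0.1411] [341.4168 -58.7122]
t: 0.6
position: [0.2533, 0.5343, 0.3117]
ee_rot: [-0.0, 0.961, -0.275, -0.0]
ft_force: [1.0, -0.2, -0.7]
width: 0.0869
finger_force: 0.0
```

Run:
```python
from h import *
b=cv2.imread("pics/scene0.png")[0:150,230:460]
cv2.imwrite("pics/c3.png",cv2.resize(b,None,fx=3.45,fy=3.45,interpolation=2))
a=cv2.imread("pics/top0.png")[50:130,240:450];cv2.imwrite("pics/c4.png",cv2.resize(a,None,fx=3.8,fy=3.8,interpolation=2))
```

```text
(no output)
```

View pics/c3.png

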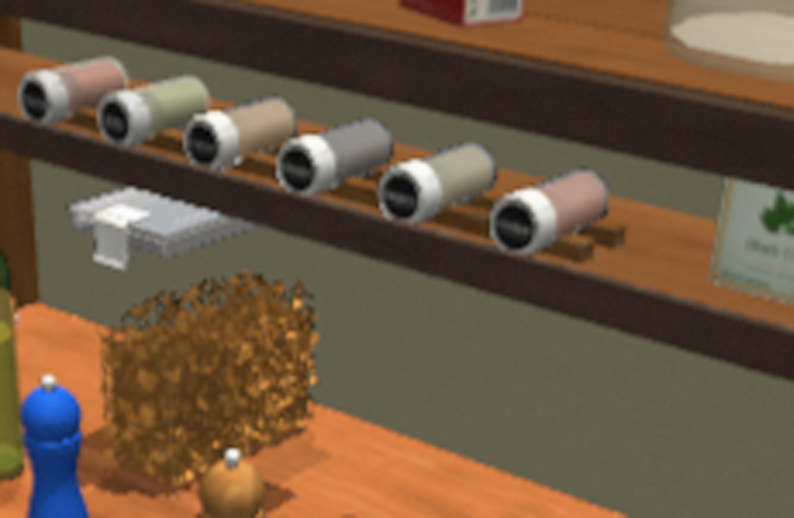

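View pics/c4.png

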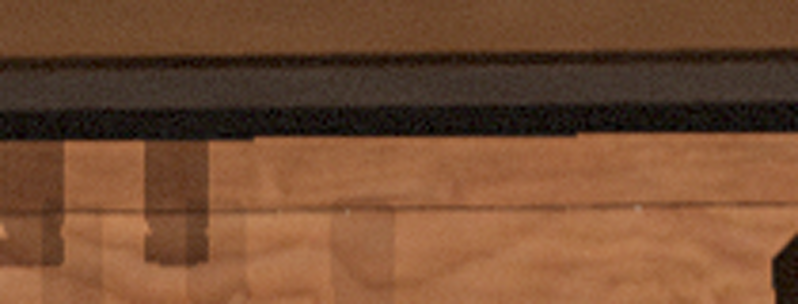

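The upper shelf's front edge works out at x ≈ 0.63 and the lower one at x ≈ 0.66, z 0.3–0.45. I'll pick with the fingers closing along y so the body stays narrow toward the shelf, and place with them closing along x so the neighbours stay clear.

```bash
python3 -m handwheel '1 30 -27 0 0.056;1 30 -27 0 0.056;1 30 -27 0 0.056;1 30 -27 0 0.056;1 30 -27 0 0.056' >/dev/null; python3 -m handwheel '1 30 -27 0 0.056;1 30 -27 0 0.056;1 30 -27 0 0.056;1 30 -27 0 0.056;1 24 -31 -20 0.051'; python3 -m handwheel '1 0 0 -20 0;1 0 0 -20 0;1 0 0 -10 0;1 0 0 0 0'
python3 - <<'E'
from h import *
a=manip.capture("top")[100:250,190:430];cv2.imwrite("pics/d1.png",cv2.resize(a,None,fx=3.3,fy=3.3,interpolation=2)[:,:,::-1])
E
```

```text
t: 1.6
position: [0.5501, 0.2598, 0.2933]
ee_rot: [-0.001, 1.0, 0.001, 0.002]
ft_force: [0.5, 1.2, -0.8]
width: 0.0874
finger_force: 0.0
t: 2.0
position: [0.5466, 0.2598, 0.2395]
ee_rot: [0.001, 1.0, 0.0, -0.002]
ft_force: [-0.6, 0.1, 0.6]
width: 0.0868
finger_force: 0.0
```

View pics/d1.png

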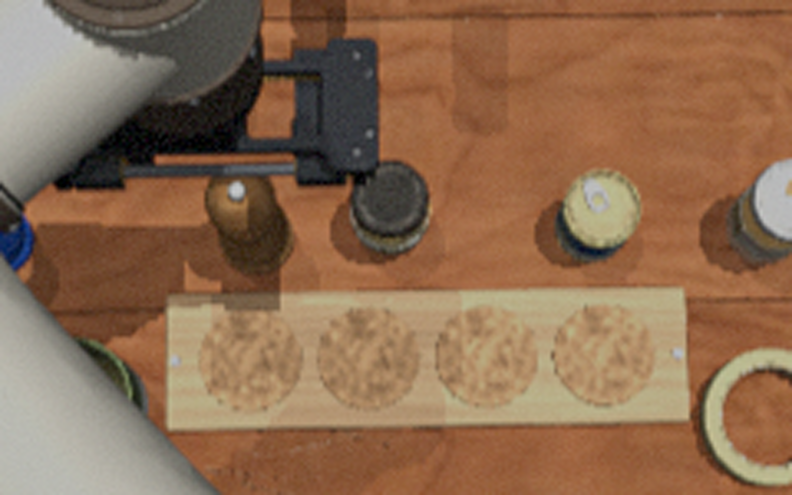

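```bash
python3 -m handwheel '1 0 0 -30 0;1 0 0 -30 0;1 0 0 -30 0;1 0 0 -20 0;1 0 0 -10 0'; python3 -m handwheel '0.6 0 0 0 0;0.4 0 0 0 0;0 0 0 0 0;0 0 0 0 0;0 0 0 0 0'; python3 -m handwheel '0 0 0 0 0;0 0 0 0 0;0 0 0 0 0;0 0 0 0 0'
```

```text
t: 2.55
position: [0.5471, 0.2606, 0.1207]
ee_rot: [0.0, 1.0, 0.001, -0.0]
ft_force: [-0.3, 0.4, -0.8]
width: 0.0871
finger_force: 0.0
t: 3.05
position: [0.5478, 0.2605, 0.1223]
ee_rot: [-0.0, 1.0, 0.0, 0.001]
ft_force: [0.5, 0.3, -0.2]
width: 0.0551
finger_force: 0.0
t: 3.45
position: [0.5477, 0.2605, 0.1217]
ee_rot: [-0.0, 1.0, 0.0, 0.0]
ft_force: [-1.0, 0.6, 1.1]
width: 0.044
finger_force: 26.9
```

```bash
python3 -m handwheel '0 0 0 2 0;0 0 0 8 0;0 0 0 15 0;0 0 0 15 0;0 0 0 10 0';python3 -m handwheel '0 0 0 10 0;0 0 0 0 0;0 0 0 0 0'
python3 - <<'E'
from h import *
a=manip.capture("scene")[60:240,190:430];cv2.imwrite("pics/d2.png",cv2.resize(a,None,fx=3.3,fy=3.3,interpolation=2)[:,:,::-1])
E
```

```text
t: 3.95
position: [0.5476, 0.2603, 0.1726]
ee_rot: [-0.0, 1.0, 0.0, 0.0]
ft_force: [0.8, 0.6, -2.9]
width: 0.0438
finger_force: 26.1
t: 4.25
position: [0.5472, 0.2602, 0.1812]
ee_rot: [0.0, 1.0, 0.0, -0.0]
ft_force: [-0.2, 0.1, -3.1]
width: 0.0443
finger_force: 26.1
```

View pics/d2.png

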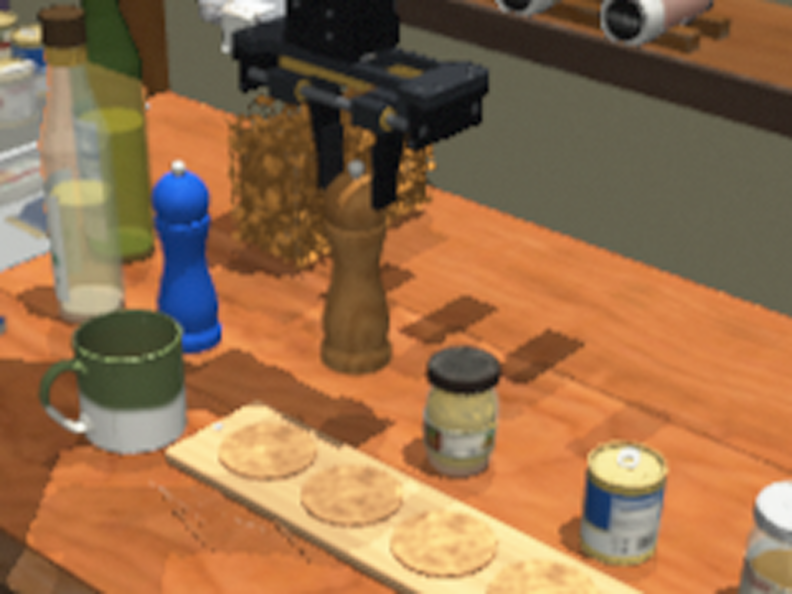

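The mill is held upright at (355,270) in the crop and clear of the bench. I'll carry it to the mat next to the mug, turning as it goes.

```bash
python3 -m handwheel '0 -8 0 0 -0.1;0 -10 1 0 -0.147;0 -10 1 0 -0.147;0 -10 1 0 -0.147;0 -10 1 0 -0.147' >/dev/null; python3 -m handwheel '0 -10 1 0 -0.147;0 -10 1 0 -0.147;0 -10 0 0 -0.147;0 -10 1 0 -0.147;0 -6 0 0 -0.147'; python3 -m handwheel '0 -2 0 0 -0.147;0 0 0 0 0;0 0 0 -10 0;0 0 0 -15 0;0 0 0 -10 0'; python3 -m handwheel '0 0 0 -5 0;0 0 0 0 0;0 0 0 0 0'
```

```text
t: 5.3
position: [0.4524, 0.2669, 0.1807]
ee_rot: [0.001, 0.756, -0.655, -0.0]
ft_force: [0.0, 0.7, -0.9]
width: 0.0441
finger_force: 26.1
t: 5.8
position: [0.4509, 0.2667, 0.1445]
ee_rot: [0.001, 0.708, -0.706, -0.0]
ft_force: [0.5, -0.0, -2.8]
width: 0.0442
finger_force: 26.1
t: 6.1
position: [0.4518, 0.2674, 0.1416]
ee_rot: [-0.0, 0.708, -0.707, 0.0]
ft_force: [0.3, 0.7, -1.8]
width: 0.0442
finger_force: 26.1
```

```bash
python3 -m handwheel '0 0 0 -1 0;0 0 0 -1 0;0 0 0 -1 0;0 0 0 0 0;0 0 0 0 0'; python3 -m handwheel '0 0 0 -0.5 0;0 0 0 0 0;0 0 0 0 0';  python3 -m handwheel '0 0 0 -0.5 0;0 0 0 0 0;0 0 0 0 0'
```

```text
t: 6.6
position: [0.4515, 0.2673, 0.1385]
ee_rot: [-0.0, 0.708, -0.707, 0.0]
ft_force: [-0.2, 0.5, -2.5]
width: 0.0442
finger_force: 26.1
t: 6.9
position: [0.4515, 0.2673, 0.138]
ee_rot: [-0.0, 0.707, -0.707, 0.0]
ft_force: [0.3, 0.4, -1.9]
width: 0.0436
finger_force: 26.1
t: 7.2
position: [0.4516, 0.2674, 0.1377]
ee_rot: [-0.0, 0.707, -0.707, 0.0]
ft_force: [0.6, -0.7, -1.2]
width: 0.0438
finger_force: 26.4
```

```bash
python3 -m handwheel '0 0 0 -0.5 0;0 0 0 0 0;0 0 0 0 0'; python3 -m handwheel '0.57 0 0 0 0;0.65 0 0 0 0;0.75 0 0 0 0;1 0 0 0 0;1 0 0 0 0';  python3 -m handwheel '1 0 0 0 0;1 0 0 0 0;1 0 0 0 0;1 0 0 20 0;1 0 0 30 0'
```

```text
t: 7.5
position: [0.4518, 0.2674, 0.1376]
ee_rot: [-0.0, 0.708, -0.707, 0.0]
ft_force: [-0.9, -1.3, 3.9]
width: 0.0442
finger_force: 27.4
t: 8.0
position: [0.4514, 0.2673, 0.1367]
ee_rot: [0.0, 0.707, -0.707, -0.0]
ft_force: [-0.1, -0.2, 0.2]
width: 0.0725
finger_force: 0.0
t: 8.5
position: [0.4504, 0.2663, 0.1857]
ee_rot: [0.002, 0.707, -0.707, -0.0]
ft_force: [-0.5, 1.1, -0.3]
width: 0.0871
finger_force: 0.0
```

The mill landed softly (+3.9 N) and is released. Next is the tall jar. I'll stop above it and check the clearance to the post.

```bash
python3 -m handwheel '1 0 0 30 0;1 0 -20 10 0;1 0 -30 0 0.143;1 5 -35 0 0.143;1 10 -35 0 0.143' >/dev/null; python3 -m handwheel '1 10 -35 0 0.143;1 10 -35 0 0.143;1 10 -35 0 0.143;1 10 -35 0 0.143;1 10 -35 0 0.143'; python3 -m handwheel '1 10 -35 0 0.143;1 10 -35 0 0.143;1 10 -35 0 0.141;1 9 -35 0 0;1 5 0 0 0'; python3 -m handwheel '1 0 0 -20 0;1 0 0 -20 0;1 0 0 0 0;1 0 0 0 0'
python3 - <<'E'
from h import *
a=manip.capture("scene")[60:270,190:500];b=manip.capture("top")[60:270,190:500]
cv2.imwrite("pics/d3.png",cv2.resize(np.vstack([a,b]),None,fx=1.42,fy=1.42,interpolation=2)[:,:,::-1])
for uv in[(445,150),(458,150),(445,140)]:print(plane("top",uv,0))
E
```

```text
t: 9.5
position: [0.5157, -0.0298, 0.2264]
ee_rot: [0.0, 0.978, -0.209, -0.001]
ft_force: [1.0, -0.2, -0.5]
width: 0.0868
finger_force: 0.0
t: 10.0
position: [0.5596, -0.1715, 0.2257]
ee_rot: [0.0, 1.0, -0.002, -0.001]
ft_force: [-0.7, 0.2, -0.4]
width: 0.0874
finger_force: 0.0
t: 10.4
position: [0.5601, -0.1677, 0.187]
ee_rot: [0.0, 1.0, 0.001, -0.0]
ft_force: [-0.5, 0.8, 0.3]
width: 0.0875
finger_force: 0.0
[ 0.5991 -0.2005  0.    ]
[ 0.5985 -0.2347  0.    ]
[ 0.6258 -0.2021  0.    ]
```

View pics/d3.png

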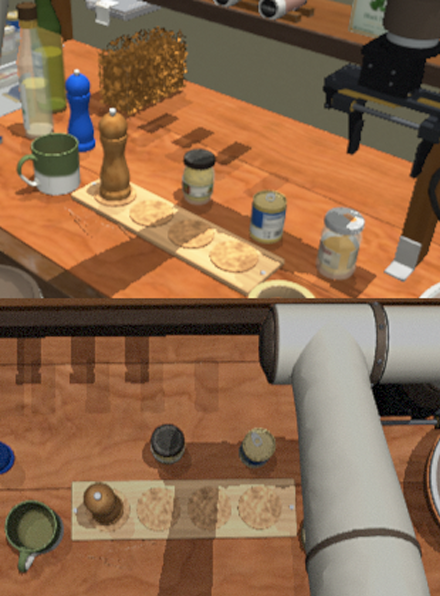

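The mill stands upright on the first mat. The tool overshot the jar by about 35 mm in y, so I'll correct that before descending.

```bash
python3 -m handwheel '1 -5 17 0 0;1 -5 17 0 0;1 0 0 -10 0;1 0 0 0 0;1 0 0 0 0'; python3 -m handwheel '1 0 0 -30 0;1 0 0 -30 0;1 0 0 -30 0;1 0 0 -20 0;1 0 0 -10 0'; python3 -m handwheel '1 0 0 -10 0;1 0 0 0 0;1 0 0 0 0'
```

```text
t: 11.0
position: [0.5507, -0.134, 0.1771]
ee_rot: [0.0, 1.0, 0.001, 0.0]
ft_force: [-0.8, -0.5, 0.3]
width: 0.0865
finger_force: 0.0
t: 11.5
position: [0.5497, -0.1343, 0.0551]
ee_rot: [0.0, 1.0, 0.0, -0.002]
ft_force: [-0.7, 0.3, -0.2]
width: 0.0867
finger_force: 0.0
t: 11.8
position: [0.5513, -0.1339, 0.0477]
ee_rot: [0.0, 1.0, 0.001, 0.001]
ft_force: [0.2, -0.0, -0.3]
width: 0.0869
finger_force: 0.0
```

```bash
python3 -m handwheel '0.8 0 0 0 0;0.7 0 0 0 0;0.5 0 0 0 0;0 0 0 0 0;0 0 0 0 0'; python3 -m handwheel '0 0 0 0 0;0 0 0 0 0;0 0 0 0 0;0 0 0 0 0'; python3 -m handwheel '0 0 0 2 0;0 0 0 8 0;0 0 0 15 0;0 0 0 15 0;0 0 0 10 0'; python3 -m handwheel '0 0 0 0 0;0 0 0 0 0'
```

```text
t: 12.3
position: [0.5506, -0.1336, 0.0471]
ee_rot: [-0.0, 1.0, 0.001, 0.0]
ft_force: [0.2, 1.1, 0.5]
width: 0.0575
finger_force: 30.4
t: 12.7
position: [0.5506, -0.1337, 0.0471]
ee_rot: [-0.0, 1.0, 0.001, 0.0]
ft_force: [-0.8, 0.7, 2.0]
width: 0.0576
finger_force: 30.4
t: 13.2
position: [0.5507, -0.1339, 0.0981]
ee_rot: [0.0, 1.0, 0.001, 0.0]
ft_force: [0.7, -0.1, -2.7]
width: 0.0581
finger_force: 30.6
t: 13.4
position: [0.55, -0.1337, 0.0967]
ee_rot: [-0.0, 1.0, 0.0, -0.0]
ft_force: [-0.0, 0.2, -3.1]
width: 0.0577
finger_force: 30.6
```

```bash
python3 -m handwheel '0 -6 4 0 -0.1;0 -10 8 0 -0.147;0 -10 12 0 -0.147;0 -10 20 0 -0.147;0 -10 25 0 -0.147' >/dev/null; python3 -m handwheel '0 -10 30 0 -0.147;0 -10 30 0 -0.147;0 -10 30 0 -0.147;0 -10 30 0 -0.147;0 -10 30 0 -0.147'; python3 -m handwheel '0 -4 30 0 -0.147;0 0 25 0 0;0 0 20 0 0;0 0 10 0 0;0 0 6 0 0'; python3 -m handwheel '0 0 0 -10 0;0 0 0 -12 0;0 0 0 -5 0;0 0 0 0 0;0 0 0 0 0'
```

```text
t: 14.4
position: [0.4533, 0.0861, 0.0962]
ee_rot: [0.001, 0.756, -0.655, -0.0]
ft_force: [0.7, -0.0, -2.4]
width: 0.0575
finger_force: 30.6
t: 14.9
position: [0.45, 0.1766, 0.0963]
ee_rot: [0.001, 0.708, -0.706, -0.0]
ft_force: [-0.4, 0.5, -2.8]
width: 0.0577
finger_force: 30.6
t: 15.4
position: [0.4506, 0.1758, 0.0699]
ee_rot: [0.0, 0.708, -0.707, 0.0]
ft_force: [-0.1, 0.5, -2.6]
width: 0.0579
finger_force: 30.6
```

```bash
python3 -m handwheel '0 0 0 -3 0;0 0 0 -1 0;0 0 0 -1 0;0 0 0 0 0;0 0 0 0 0'; python3 -m handwheel '0 0 0 -0.5 0;0 0 0 0 0;0 0 0 -0.5 0;0 0 0 0 0;0 0 0 0 0';  python3 -m handwheel '0 0 0 -0.5 0;0 0 0 0 0;0 0 0 0 0'
```

```text
t: 15.9
position: [0.4505, 0.1764, 0.065]
ee_rot: [-0.0, 0.708, -0.706, 0.0]
ft_force: [0.2, -0.4, -2.3]
width: 0.0575
finger_force: 30.6
t: 16.4
position: [0.4505, 0.1763, 0.0639]
ee_rot: [0.0, 0.708, -0.706, -0.0]
ft_force: [-0.5, -0.3, -2.5]
width: 0.0573
finger_force: 30.6
t: 16.7
position: [0.4505, 0.1763, 0.0634]
ee_rot: [0.0, 0.708, -0.706, -0.0]
ft_force: [0.0, 0.6, -2.6]
width: 0.058
finger_force: 30.6
```

```bash
python3 -m handwheel '0 0 0 -0.5 0;0 0 0 0 0;0 0 0 0 0'|sed -n 2,4p;  python3 -m handwheel '0 0 0 -0.5 0;0 0 0 0 0;0 0 0 0 0'
```

```text
position: [0.4506, 0.1763, 0.0631]
ee_rot: [-0.0, 0.708, -0.706, 0.0]
ft_force: [0.1, -0.7, -0.3]
t: 17.3
position: [0.4507, 0.1764, 0.063]
ee_rot: [-0.0, 0.708, -0.706, 0.0]
ft_force: [-1.3, -0.0, 5.3]
width: 0.0575
finger_force: 30.5
```

```bash
python3 -m handwheel '0.72 0 0 0 0;0.8 0 0 0 0;0.9 0 0 0 0;1 0 0 0 0;1 0 0 0 0'|grep -E "width|finger";  python3 -m handwheel '1 0 0 0 0;1 0 0 20 0;1 0 0 40 0;1 0 0 40 0;1 0 0 35 0'; python3 -m handwheel '1 10 0 0 0.143;1 10 -2 0 0.143;1 10 -2 0 0.143;1 10 -2 0 0.143;1 10 -2 0 0.143' >/dev/null; python3 -m handwheel '1 10 -2 0 0.143;1 10 -2 0 0.143;1 10 -2 0 0.143;1 10 -2 0 0.143;1 10 -2 0 0.143';python3 -m handwheel '1 7 0 0 0.141;1 0 0 0 0;1 0 0 -30 0;1 0 0 0 0;1 0 0 0 0'
```

```text
width: 0.0837
finger_force: 0.0
t: 18.3
position: [0.4506, 0.1763, 0.1995]
ee_rot: [-0.001, 0.708, -0.706, 0.0]
ft_force: [0.9, 0.8, -0.4]
width: 0.0872
finger_force: 0.0
t: 19.3
position: [0.5508, 0.1581, 0.1972]
ee_rot: [0.0, 0.998, -0.066, -0.0]
ft_force: [0.2, 0.2, -0.2]
width: 0.0875
finger_force: 0.0
t: 19.8
position: [0.5571, 0.158, 0.1674]
ee_rot: [0.001, 1.0, 0.0, -0.001]
ft_force: [0.8, 0.5, 0.1]
width: 0.0872
finger_force: 0.0
```

Lower to 0.042 and grip the short jar.

```bash
python3 -m handwheel '1 1 0 -30 0;1 0 0 -30 0;1 0 0 -30 0;1 0 0 -20 0;1 0 0 -10 0'|sed -n '2p;4p'; python3 -m handwheel '1 0 0 -5 0;0.9 0 0 0 0;0.8 0 0 0 0;0.7 0 0 0 0;0.5 0 0 0 0'>/dev/null; python3 -m handwheel '0 0 0 0 0;0 0 0 0 0;0 0 0 0 0;0 0 0 0 0;0 0 0 0 0'; python3 -m handwheel '0 0 0 2 0;0 0 0 8 0;0 0 0 15 0;0 0 0 15 0;0 0 0 10 0'; python3 -m handwheel '0 0 0 0 0;0 0 0 0 0'
```

```text
position: [0.5583, 0.1582, 0.0468]
ft_force: [-0.4, 0.1, 0.4]
t: 21.3
position: [0.559, 0.1585, 0.043]
ee_rot: [-0.0, 1.0, 0.001, 0.001]
ft_force: [-0.4, 1.9, 4.8]
width: 0.0565
finger_force: 30.0
t: 21.8
position: [0.5582, 0.1581, 0.0929]
ee_rot: [0.0, 1.0, 0.001, -0.0]
ft_force: [0.0, -0.1, -2.6]
width: 0.0562
finger_force: 30.0
t: 22.0
position: [0.5578, 0.158, 0.0919]
ee_rot: [0.0, 1.0, 0.001, -0.001]
ft_force: [-0.1, 0.1, -3.6]
width: 0.0563
finger_force: 30.0
```

```bash
python3 -m handwheel '0 0 -7 0 -0.1;0 0 -13 0 -0.147;0 0 -13 0 -0.147;0 0 -13 0 -0.147;0 0 -13 0 -0.147' >/dev/null; python3 -m handwheel '0 0 -12 0 -0.147;0 -10 0 0 -0.147;0 -10 0 0 -0.147;0 -15 0 0 -0.147;0 -20 0 0 -0.147'; python3 -m handwheel '0 -20 0 0 -0.147;0 -20 0 0 0;0 -12 0 0 0;0 0 0 0 0;0 0 0 0 0'; python3 -m handwheel '0 0 0 -10 0;0 0 0 -12 0;0 0 0 -6 0;0 0 0 0 0;0 0 0 0 0'
```

```text
t: 23.0
position: [0.5027, 0.087, 0.0913]
ee_rot: [0.001, 0.756, -0.655, -0.0]
ft_force: [-0.2, -0.3, -4.5]
width: 0.0562
finger_force: 30.0
t: 23.5
position: [0.4523, 0.0876, 0.0926]
ee_rot: [-0.0, 0.708, -0.706, 0.0]
ft_force: [-0.1, -1.2, -2.6]
width: 0.0562
finger_force: 30.0
t: 24.0
position: [0.4519, 0.0873, 0.0643]
ee_rot: [0.0, 0.708, -0.706, 0.0]
ft_force: [0.4, 0.5, -3.3]
width: 0.056
finger_force: 30.0
```

```bash
python3 -m handwheel '0 -1 -1 -3 0;0 0 0 -1 0;0 0 0 -0.5 0;0 0 0 0 0;0 0 0 0 0'|sed -n '2p;4p'; python3 -m handwheel '0 0 0 -0.5 0;0 0 0 0 0;0 0 0 0 0'|sed -n '2p;4p';  python3 -m handwheel '0 0 0 -0.5 0;0 0 0 0 0;0 0 0 0 0'|sed -n '2p;4p'
```

```text
position: [0.4506, 0.0864, 0.0601]
ft_force: [0.2, 0.1, -3.6]
position: [0.4505, 0.0863, 0.0595]
ft_force: [0.7, 0.4, -3.9]
position: [0.4506, 0.0864, 0.0591]
ft_force: [0.5, 0.5, -2.1]
```

```bash
python3 -m handwheel '0 0 0 -0.5 0;0 0 0 0 0;0 0 0 0 0'|sed -n '2p;4p'; python3 -m handwheel '0 0 0 -0.5 0;0 0 0 0 0;0 0 0 0 0'|sed -n '2p;4p'
```

```text
position: [0.4508, 0.0864, 0.059]
ft_force: [-1.9, 0.5, 4.2]
position: [0.4509, 0.0864, 0.0589]
ft_force: [-3.0, 0.2, 8.0]
```

Contact. I'll release it and go above the tin at (0.553, 0.003).

```bash
python3 -m handwheel '0.7 0 0 0 0;0.8 0 0 0 0;0.9 0 0 0 0;1 0 0 0 0;1 0 0 0 0'|grep -E "width|finger";  python3 -m handwheel '1 0 0 0 0;1 0 0 20 0;1 0 0 30 0;1 0 0 30 0;1 0 0 30 0'|sed -n 2p; python3 -m handwheel '1 10 -8 0 0.143;1 10 -8 0 0.143;1 10 -8 0 0.143;1 10 -8 0 0.143;1 10 -8 0 0.143' >/dev/null; python3 -m handwheel '1 10 -8 0 0.143;1 10 -8 0 0.143;1 10 -8 0 0.143;1 10 -8 0 0.143;1 10 -8 0 0.143'|sed -n 2p;python3 -m handwheel '1 2 -3 0 0.141;1 0 0 0 0;1 0 0 -40 0;1 0 0 0 0;1 0 0 0 0'
python3 - <<'E'
from h import *
a=manip.capture("scene")[60:270,190:500]
cv2.imwrite("pics/d4.png",cv2.resize(a,None,fx=2.5,fy=2.5,interpolation=2)[:,:,::-1])
E
```

```text
width: 0.083
finger_force: 0.0
position: [0.4503, 0.0862, 0.169]
position: [0.5508, 0.0059, 0.1677]
t: 28.2
position: [0.5521, 0.0032, 0.1279]
ee_rot: [0.001, 1.0, 0.001, -0.001]
ft_force: [0.5, 0.1, 0.5]
width: 0.0871
finger_force: 0.0
```

View pics/d4.png

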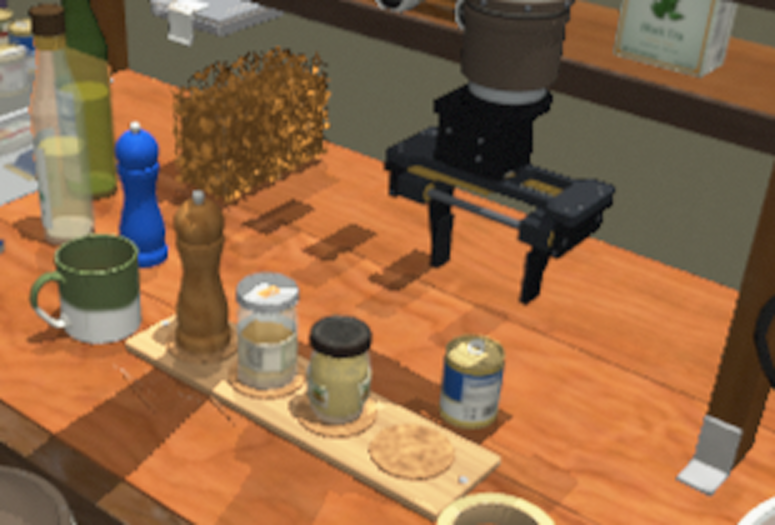

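The mill, tall jar and short jar stand upright on their mats at crop (203,275), (267,330) and (340,370). The tin at (472,385) is untouched, so I'll pick it.

```bash
python3 -m handwheel '1 0 0 -30 0;1 0 0 -30 0;1 0 0 -20 0;1 0 0 -11 0;1 0 0 0 0'|sed -n '2p;4p'; python3 -m handwheel '0.9 0 0 0 0;0.8 0 0 0 0;0.7 0 0 0 0;0.6 0 0 0 0;0.5 0 0 0 0'>/dev/null; python3 -m handwheel '0 0 0 0 0;0 0 0 0 0;0 0 0 0 0;0 0 0 0 0;0 0 0 0 0'; python3 -m handwheel '0 0 0 2 0;0 0 0 8 0;0 0 0 15 0;0 0 0 15 0;0 0 0 10 0'; python3 -m handwheel '0 0 0 0 0;0 0 0 0 0'
```

```text
position: [0.5525, 0.0033, 0.0368]
ft_force: [0.5, -0.1, -0.3]
t: 29.75
position: [0.5529, 0.0032, 0.0375]
ee_rot: [0.0, 1.0, 0.002, 0.0]
ft_force: [-0.1, -0.3, 5.8]
width: 0.0567
finger_force: 30.0
t: 30.25
position: [0.5527, 0.0034, 0.0878]
ee_rot: [-0.0, 1.0, 0.002, 0.0]
ft_force: [0.9, 0.9, -0.6]
width: 0.0564
finger_force: 30.0
t: 30.45
position: [0.552, 0.0033, 0.0866]
ee_rot: [-0.0, 1.0, 0.001, -0.0]
ft_force: [-1.1, 0.3, -1.5]
width: 0.0563
finger_force: 30.0
```

```bash
python3 -m handwheel '0 0 -1 0 -0.1;0 0 -1 0 -0.147;0 0 -1 0 -0.147;0 0 -1 0 -0.147;0 0 -1 0 -0.147' >/dev/null; python3 -m handwheel '0 -2 -1 0 -0.147;0 -10 -1 0 -0.147;0 -10 0 0 -0.147;0 -10 0 0 -0.147;0 -10 0 0 -0.147'|sed -n 2p; python3 -m handwheel '0 -20 0 0 -0.147;0 -20 0 0 0;0 -15 0 0 0;0 -5 0 0 0;0 0 0 0 0'|sed -n 2p; python3 -m handwheel '0 0 0 -10 0;0 0 0 -12 0;0 0 0 -6 0;0 0 0 0 0;0 0 0 0 0'
```

```text
position: [0.5092, -0.0039, 0.0858]
position: [0.4499, -0.0038, 0.0867]
t: 32.45
position: [0.4509, -0.0037, 0.0587]
ee_rot: [0.0, 0.709, -0.706, 0.0]
ft_force: [-0.5, -0.6, -1.9]
width: 0.0565
finger_force: 30.0
```

Contact is expected at about 0.0533.

```bash
python3 -m handwheel '0 0 0 -3 0;0 0 0 -1 0;0 0 0 -0.5 0;0 0 0 0 0;0 0 0 0 0'|sed -n '2p;4p'; python3 -m handwheel '0 0 0 -0.5 0;0 0 0 0 0;0 0 0 0 0'|sed -n '2p;4p';  python3 -m handwheel '0 0 0 -0.5 0;0 0 0 0 0;0 0 0 0 0'|sed -n '2p;4p'
```

```text
position: [0.4505, -0.0037, 0.0546]
ft_force: [0.4, -0.1, -1.4]
position: [0.4505, -0.0037, 0.054]
ft_force: [0.2, -0.0, -1.5]
position: [0.4506, -0.0037, 0.0535]
ft_force: [0.2, -0.6, -0.9]
```

```bash
python3 -m handwheel '0 0 0 -0.5 0;0 0 0 0 0;0 0 0 0 0'|sed -n '2p;4p'; python3 -m handwheel '0 0 0 -0.3 0;0 0 0 0 0;0 0 0 0 0'|sed -n '2p;4p'
```

```text
position: [0.4506, -0.0037, 0.0534]
ft_force: [-2.5, -0.3, 5.6]
position: [0.4506, -0.0037, 0.0534]
ft_force: [-3.4, 0.1, 7.8]
```

```bash
python3 -m handwheel '0.7 0 0 0 0;0.8 0 0 0 0;0.9 0 0 0 0;1 0 0 0 0;1 0 0 0 0'|grep -E "width|finger";  python3 -m handwheel '1 0 0 0 0;1 0 0 20 0;1 0 0 40 0;1 0 0 40 0;1 0 0 40 0'|sed -n 2p; python3 -m handwheel '1 0 -20 30 0;1 0 -40 30 0;1 0 -40 0 0;1 0 -40 0 0;1 0 -40 0 0'|sed -n 2,4p
python3 - <<'E'
from h import *
a=manip.capture("scene")[60:270,190:500];b=manip.capture("top")[130:260,190:450]
cv2.imwrite("pics/e1.png",cv2.resize(a,None,fx=2.5,fy=2.5,interpolation=2)[:,:,::-1])
cv2.imwrite("pics/e2.png",cv2.resize(b,None,fx=3,fy=3,interpolation=2)[:,:,::-1])
for n,y,h in[("mill",.2665,.168),("tj",.1765,.101),("sj",.0865,.09),("tin",-.0035,.072)]:
    p=(.4505,y,.016+h);print(n,"e1",(proj("scene",p)-(190,60))*2.5,"e2",(proj("top",p)-(190,130))*3)
E
```

```text
width: 0.0836
finger_force: 0.0
position: [0.4501, -0.0039, 0.1941]
position: [0.4502, -0.1852, 0.253]
ee_rot: [-0.0, 0.709, -0.706, 0.0]
ft_force: [0.8, -0.2, -0.3]
mill e1 [197.0143 193.7117] e2 [204.8249 210.4031]
tj e1 [266.5302 286.0892] e2 [331.6338 220.1396]
sj e1 [339.5115 330.5043] e2 [447.8569 219.7809]
tin e1 [417.8836 385.0077] e2 [560.0965 220.5863]
```

View pics/e1.png

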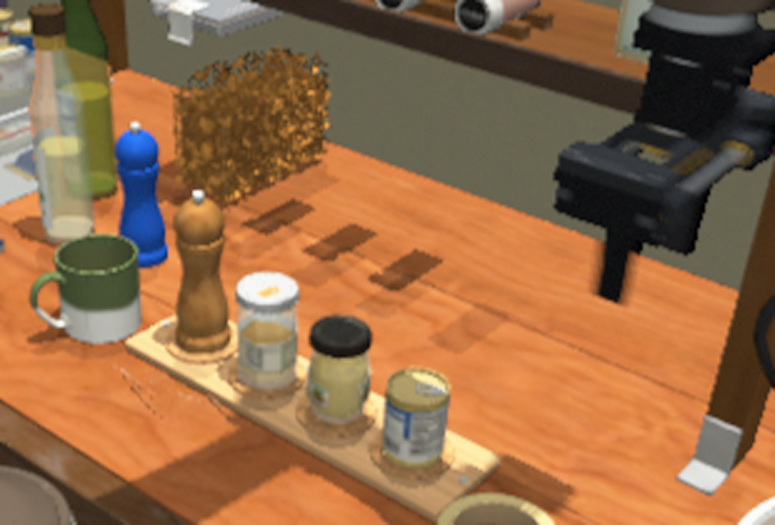

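View pics/e2.png

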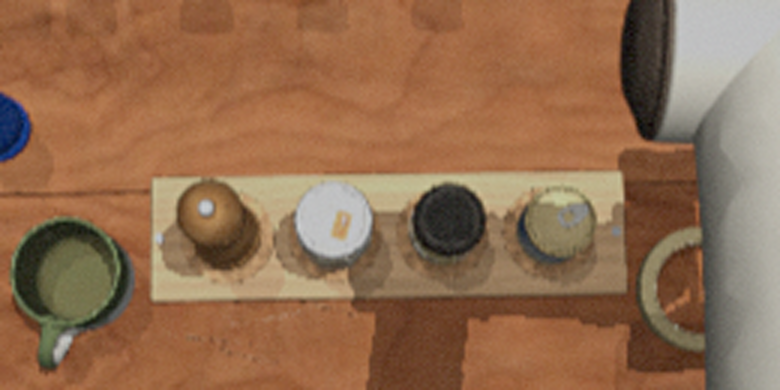

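The mill at (205,208), tall jar at (333,222), short jar at (448,219) and tin at (560,221) in the top crop match the expected mat-centre positions to within about 2–3 crop pixels (1–2 mm). All four are upright, and the mug and tape haven't moved.

```bash
python3 -c "
from workcell import manip
print(manip.finish_job())"
```

```text
the job is handed in; nothing more can be done
None
```

The job is handed in after about 35 s of robot time: from the mug end to the tape end, the mats hold the mill, tall jar, short jar and tin, each upright and centred to within about 2 mm in the last pictures.

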